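# Swing a slide basket out over the rinse tray on a locking telescopic boom

## Robot

A 6-joint arm with a two-finger parallel gripper is mounted at the origin on the work surface. World frame = base frame: x ahead of the robot, y to its left, z up, the work surface at z = 0. Lengths are in mm, angles in rad, forces in N, time in s.
With the tool pointing down it reaches from about 425 to 1125 mm from the base axis. Payload 14.9 kg.
Tool frame: the origin (TCP) lies midway between the tips of the shut fingers; the grasp point (between the pads) lies 19 mm behind it; z points along the fingers, y is the line along which they close (so a half turn about z gives the same grasp; the last joint's range is limited). The gripper opens to 91 mm and grips with 3 to 60 N. Pads are 32 mm wide; open, the fingers measure 118 mm over their backs; the gripper's body (76 mm by 178 mm) begins 60 mm behind the grasp point.
Start: joints at [1.077, 0.379, 1.734, -0, 1.028, -0.033], TCP at [311.274, 626.998, 181.332] pointing down, gripper open.
Joint ranges: [-2.77, 2.77], [-0.74, 2.19], [0, 2.66], [-1.06, 4.2], [0.31, 2.87], [-3.08, 3.08]. Speed limits (rad/s): [1.89, 1.89, 2.39, 3.14, 3.14, 3.14].

## Interface

Orientations are given as [roll, pitch, yaw] about the fixed x, y, z axes, in that order (R = Rz(yaw) Ry(pitch) Rx(roll)).
In Python, from workcell import robot gives the robot as it stands.
- The arm moves only by the shell command python3 -m jog 'ROWS'. ROWS is a JSON object of lists of equal length, an entry for each row: "xyz": the shift along the tool's x, y, z in m, a list of three; "turn": the turn, a rotation vector about the tool's x, y, z in degrees, a list of three; "hand": the closure, from 0 (fully open) to 1 (shut). In form: {"xyz": [[tx, ty, tz], ...], "turn": [[wx, wy, wz], ...], "hand": [hand, ...]}. A call has 1 to 10 rows; each row shifts and turns the commanded pose from where the row before left it, along the tool's axes as they then stand; what a row does not reach is not made up. A row lasts 1/8 s, in which the tool goes at most 62.5 mm and 10.7 degrees, less where a joint would pass 70% of its speed; a pose out of reach is approached as far as the arm can. A call is refused whole if a number of a shift passes 0.0625 or a number of a turn 10.7, either way. A call with a gripper value outside its range is refused whole. The fingers move at their own pace and stop on an object; the grip force is fixed at half the most. Time passes only in rows, so rows that do not move let the fingers close. It gives the time, the measured TCP pose, the force, the opening and the grip force at its end, in the units of the state.
- robot.read_state(): the state, without advancing time (a new reading comes with each control period).
- robot.capture(name): name is "side" or "top"; returns a dict with "img" (420x560x3 uint8, red, green, blue), "mtx" (3x3 intrinsics, pixels), "extrinsics" (4x4, takes a point from camera to world coordinates). Camera axes: x right, y down, z forward; pixel columns grow to the right and rows downward; lengths in mm; the calibration is good to about 2 mm. A picture is of the moment at which its call begins. There is no depth.
- robot.close_job(): hands the job in; it is judged then, once.
The state is a dict: "t": time; "joint_positions": joint angles; "dq": joint speeds; "effort": joint torques, N m; "ee_pos": TCP position; "eef_rot": TCP orientation; "contact_force": force on the tool from outside, world axes, zero at the start; "moment": the same for the moment, N m; "gripper_width": finger opening in mm; "grip_force": force on a finger pad.
Only numpy, scipy, OpenCV 4.12 (cv2) and the standard library are available. Lean on these libraries where they do the work, as an engineer would, in place of code of your own. Each camera call takes 0.05 s, during which the arm holds its last target. There are 200 camera calls.

## Task

Hang the green slide basket by its wire hoop on the hook at the end of the telescopic boom and let go of it. Then push the boom's red lock button fully in, and with the yellow post draw the boom out until its pointer lines up with the white line of the red marker on the scale, so that the basket hangs over the rinse tray. The boom springs back if let go, so finish while still holding it steady there by the post; leave the marker and the other things on the bench where they are.

Things in the scene. Friction and masses are not known exactly. Their poses are not given: they have to be found in the camera images.
- stand: The fixed rinse stand: grey base plate 150 x 160 x 18 mm, steel column, and on it a blue sleeve (36 x 120 x 28 mm, its top 194 mm above the bench) through which the boom slides. Origin: bench level under the column's axis. The boom runs level along the stand's own -y, its axis 180 mm above the bench; the stand's +x is the side that carries the white scale strip (30 mm wide, 60 to 90 mm to the side of the boom's axis, top 177 mm above the bench, a tick each 10 mm).
- boom: The sliding boom: a 16 mm square aluminium bar with the yellow post, pointer and hook. Its origin is at bench level and coincides with the stand's origin when the boom is fully in (as it starts); it moves along the stand's -y as the boom is drawn out, by 160 mm at most. While the lock button is up it is locked fully in. Unlocked, a spring pulls it back in with 3 N when in, 5 N when 140 mm out, plus about 0.6 N friction.
- boom_post (a point): Point to grip on the yellow post: an upright square bar 18 x 18 mm, sides parallel to the stand's axes, from 8 to 62 mm above the boom's axis; the point is on its centre line, 42 mm above the boom's axis (20 mm below its top). It moves with the boom. The sleeve's end is 46 mm behind the post's rear face when the boom is in; the hook is 83 mm ahead of the post.
- hook_seat (a point): Seat of the hook at the boom's end: top of a level round steel prong 10 mm in diameter pointing along the stand's -y. A 26 mm dark collar has its face 12 mm behind this point; an upturned tip begins 12 mm ahead of it, ends 20 mm ahead and rises 16 mm above it. A hoop must be passed over the tip from ahead (moving along the stand's +y) and lowered on the seat.
- pointer (a point): Reading point of the boom's index arm (yellow, 10 mm wide, with a black line): 75 mm to the stand's +x side of the boom's axis, in line with the post, moving with the boom. The arm reaches out over the scale strip.
- marker_line (a point): White line on the red marker (36 x 12 x 8 mm) that sits on the scale strip. The boom is at the mark when the pointer has the same y as this line in the stand's frame. The marker can be shifted by a push of about 6 N; it is to be left where it is. It is set 60 to 120 mm out from where the pointer starts.
- button_top (a point): Centre of the top of the red lock button, round, 26 mm in diameter, standing 13 mm out of the sleeve's top, straight above the column.
- lock (a joint): Lock button: 0 = up (locked), 0.008 m = fully in (unlocked; frees the boom from about 0.005). It takes about 3 to 4 N downward, moves 8 mm, and stays in when let go.
- basket: Green open slide basket 78 x 66 x 50 mm (x, y, z) holding glass slides, about 0.15 kg. A steel wire hoop (6 mm wire) stands over it in its xz plane: uprights 36 mm either side of the middle, the top bar bent slightly to a peak in the middle. A white grip block stands on the peak. Same shape if turned by half a turn. Origin: centre of the underside.
- basket_loop (a point): Underside of the hoop's peak, 109 mm above the basket's underside, the point that rests on the hook's seat. The opening below it is 59 mm high (to the basket's rim) and 66 mm wide along the basket's x.
- basket_grip (a point): Point to grip on the basket's white grip block (28 mm along the basket's x, 14 mm along its y, 44 mm tall from 114 to 158 mm above the underside); the point is 138 mm above the underside, on the centre line.
- tray: White rinse tray 150 x 170 x 40 mm fixed under the outer part of the boom, aligned with the stand. Origin: centre of its underside.
- reagent: Amber glass bottle, 60 mm diameter, 130 mm high, bystander. Origin: centre of the underside.
- beaker: Glass beaker, 70 mm diameter, 85 mm high, bystander. Origin: centre of the underside.
- jar: Clear jar with orange cap, 60 mm diameter, 70 mm high, bystander. Origin: centre of the underside.
- wash: White wash bottle with red cap, 56 mm diameter, 140 mm high, bystander. Origin: centre of the underside.
- tipbox: Orange tip box with a clear lid, 80 x 110 x 50 mm, bystander. Origin: centre of the underside.

How it is judged (in metres and radians):
On the way, in this order (a step that is already met when the one before it is completed fails the run):
1. the basket hangs by its hoop on the hook, let go, with the boom still locked in (x of basket_loop in the frame of hook_seat between -0.012 and 0.012 m and y of basket_loop in the frame of hook_seat between -0.016 and 0.016 m and z of basket_loop in the frame of hook_seat between -0.006 and 0.008 m and angle between basket's own z axis and vertical below 0.3 rad and contact force between basket and boom above 0.4 N and contact force between basket and the arm below 0.1 N and contact force between basket and the fingers below 0.1 N and y of pointer in the frame of stand above -0.123 m and value of joint lock below 0.004 m), for 0.3 s.
2. the lock button is pushed in, the boom still in (value of joint lock above 0.006 m and y of pointer in the frame of stand above -0.123 m), for 0.1 s.
3. the boom is held by the gripper with the pointer at the marker (y of pointer in the frame of marker_line between -0.005 and 0.005 m and contact force between the fingers and boom above 1 N), for 0.2 s.
At the end, for the whole second after the job is handed in: Pointer within 5 mm of the marker line, boom at rest and held by the gripper (over 1 N), button in, basket hanging still from the hook alone (hoop peak on the seat within 12 mm across, 16 mm along, tilt under 0.3 rad, robot not touching it), bystanders within 30 mm of their start (all of step 3 and linear speed of boom below 0.01 m/s and value of joint lock above 0.005 m and x of basket_loop in the frame of hook_seat between -0.012 and 0.012 m and y of basket_loop in the frame of hook_seat between -0.016 and 0.016 m and z of basket_loop in the frame of hook_seat between -0.006 and 0.008 m and angle between basket's own z axis and vertical below 0.3 rad and contact force between basket and boom above 0.4 N and contact force between basket and the arm below 0.1 N and contact force between basket and the fingers below 0.1 N and linear speed of basket below 0.06 m/s and not (distance of reagent from where it was at the start of the episode above 0.03 m) and not (distance of beaker from where it was at the start of the episode above 0.03 m) and not (distance of jar from where it was at the start of the episode above 0.03 m) and not (distance of wash from where it was at the start of the episode above 0.03 m) and not (distance of tipbox from where it was at the start of the episode above 0.03 m)); the arm keeps its last pose, push and grip.
It fails at once if a bystander is shifted more than 30 mm (distance of any of reagent, beaker, jar, wash, tipbox from where it was at the start of the episode above 0.03 m).
It fails at once if the marker is shifted more than 4 mm (distance of marker_line from where it was at the start of the episode above 0.004 m).
It also fails if it takes over 67 s, if anything falls off the work surface, if the arm or the gripper's body presses on something with over 40 N, if the wrist force passes 120 N, or if a joint passes its speed limit or range.

## Working session

There is one attempt and no reset: what is moved stays moved. The work goes in short steps, Python scripts to look and compute and a shell command to move; the robot and the scene stay as the last step left them, time stands still between calls to the robot, and variables do not carry over. Pictures are saved under pics/ and viewed, at most 10 in all, crops included, and the job is handed in when it is done.

```bash
mkdir -p pics; ls
python3 - <<'E'
from workcell import robot
import cv2,json,numpy as np,pickle
for n in("side","top"):
    c=robot.capture(n); cv2.imwrite(f"pics/{n}0.png",c["img"][:,:,::-1]); pickle.dump(c,open(f"{n}0.pkl","wb"))
    print(n,np.round(c["mtx"],1).tolist(),np.round(c["extrinsics"],4).tolist())
print(robot.read_state())
E
```

```text
pics
side [[491.3, 0.0, 275.8], [0.0, 491.3, 205.9], [0.0, 0.0, 1.0]] [[0.9941, -0.0904, 0.0597, 436.2851], [-0.1071, -0.7376, 0.6667, -776.3625], [-0.0163, -0.6691, -0.743, 1027.8567], [0.0, 0.0, 0.0, 1.0]]
top [[463.9, 0.0, 281.3], [0.0, 463.9, 211.7], [0.0, 0.0, 1.0]] [[0.0255, -0.9845, 0.1736, 271.1915], [-0.9997, -0.0262, -0.0022, 19.6439], [0.0067, -0.1735, -0.9848, 1540.5764], [0.0, 0.0, 0.0, 1.0]]
{'t': 0.1, 'joint_positions': array([ 1.07667753e+00,  3.79350286e-01,  1.73470080e+00,  2.50131095e-05,
        1.02851586e+00, -3.32950716e-02]), 'dq': array([ 0.00110218, -0.00092724, -0.00160032, -0.00046804,  0.001202  ,
       -0.00075371]), 'effort': array([-1.62001474e-03, -7.65045047e+01, -4.35290909e+01,  6.51517790e-02,
        3.97984637e-02,  4.73177056e-05]), 'ee_pos': array([311.09690453, 626.64909556, 180.76863471]), 'eef_rot': array([-3.14061961e+00, -5.38333599e-05,  2.68075598e+00]), 'contact_force': array([ 0.4559279 , -1.12365318, -0.72549228]), 'moment': array([-0.07631288,  0.01014911, -0.03479443]), 'grip_force': 0.0, 'gripper_width': 91.37533889664783}
```

View pics/side0.png

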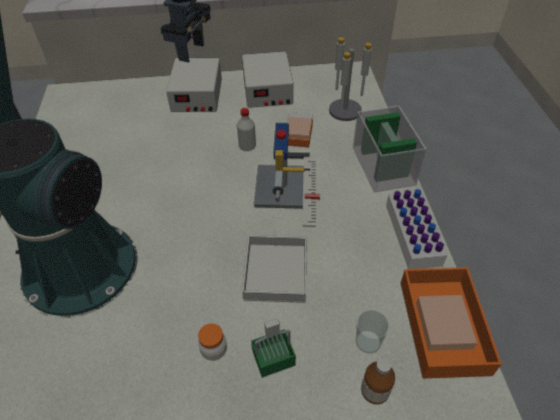

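View pics/top0.png

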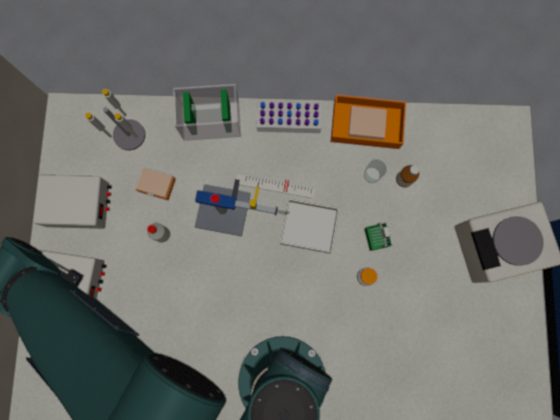

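The side view shows the stand with the boom (about 280,130–200), the tray (275,268) and the basket (273,350). The top view shows the button (215,199), post (254,200), hook (283,211), red marker (286,186) and basket (377,236). I'll enlarge these areas.

Run:
```python
import cv2,numpy as np
s=cv2.imread("pics/side0.png");t=cv2.imread("pics/top0.png")
def crop(i,x0,y0,x1,y1,k):
    c=cv2.resize(i[y0:y1,x0:x1],None,fx=k,fy=k,interpolation=cv2.INTER_CUBIC)
    for x in range(-(-x0//10)*10,x1,10): 
        cv2.line(c,((x-x0)*k,0),((x-x0)*k,6),(0,0,255),1); cv2.putText(c,str(x),((x-x0)*k,18),0,.35,(0,0,255))
    for y in range(-(-y0//10)*10,y1,10):
        cv2.line(c,(0,(y-y0)*k),(6,(y-y0)*k),(0,0,255),1); cv2.putText(c,str(y),(8,(y-y0)*k+4),0,.35,(0,0,255))
    return c
o=np.zeros((600,800,3),np.uint8)
a=crop(s,250,120,330,235,5);o[:575,:400]=a
b=crop(s,245,310,305,380,6);o[:420,410:770]=b
cv2.imwrite("pics/c1.png",o)
o=np.zeros((600,800,3),np.uint8)
a=crop(t,190,170,340,250,5);o[:400,:750]=a
b=crop(t,355,215,405,255,5);o[400:600,:250]=b
cv2.imwrite("pics/c2.png",o)
```

```text
(no output)
```

View pics/c1.png

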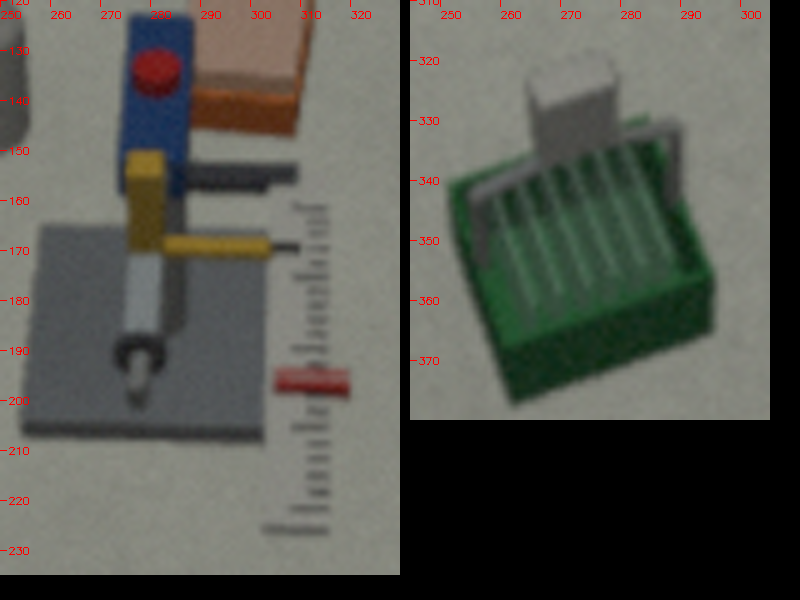

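View pics/c2.png

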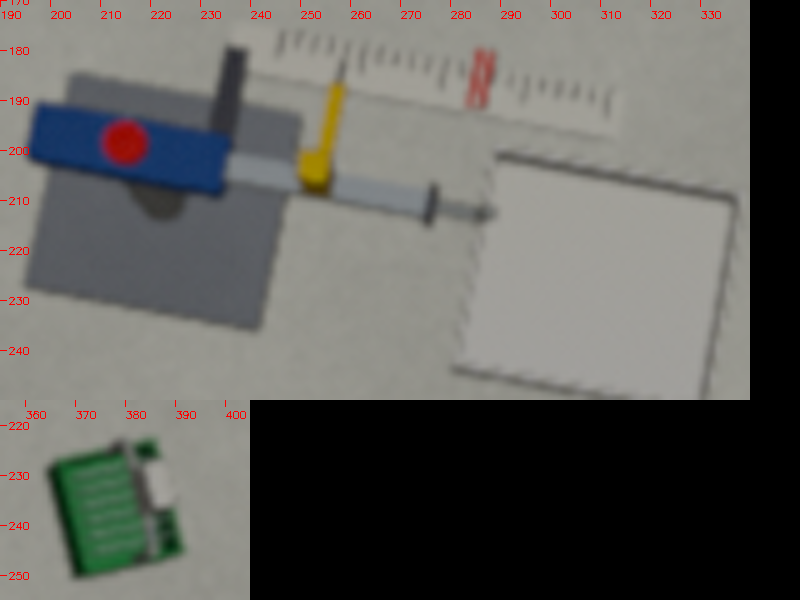

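The crops show: 
- **Side view:** button top (280,133), post top (279,152.5), basket rim corners (251.5,341), (261,367.5), (295.5,355) and (285,329.5), and grip block top (272.3,322).
- **Top view:** button (215,198.6), sleeve corners, marker line (286,186), and block top (386.5,231.5).

Next I'll fit the poses to these points.

```bash
cat > h.py <<'E'
import numpy as np,pickle
from scipy.optimize import least_squares
C={n:pickle.load(open(n+"0.pkl","rb")) for n in("side","top")}
def proj(n,P):
    c=C[n];E=np.linalg.inv(c["extrinsics"]);p=E[:3,:3]@np.asarray(P,float)+E[:3,3];q=c["mtx"]@p;return q[:2]/q[2]
def ray(n,uv,z):
    c=C[n];d=c["extrinsics"][:3,:3]@np.linalg.solve(c["mtx"],[uv[0],uv[1],1]);o=c["extrinsics"][:3,3];return o+d*(z-o[2])/d[2]
def W(p,L): c,s=np.cos(p[2]),np.sin(p[2]);return np.array([p[0]+c*L[0]-s*L[1],p[1]+s*L[0]+c*L[1],L[2]])
def fit(F,p0):
    f=lambda p:np.concatenate([proj(n,W(p,L))-uv for n,L,uv in F])
    r=least_squares(f,p0,loss="soft_l1",x_scale=[10,10,.1]);return r.x,f(r.x).reshape(-1,2)
E
python3 - <<'E'
from h import *
np.set_printoptions(precision=2,suppress=True)
b1,b2=ray("side",(280,133),207),ray("top",(215,198.6),207);print("button",b1,b2)
for n,uv in(("side",(279,152.6)),("top",(253,203))):print("post",ray(n,uv,242))
print("pointer-ish",ray("side",(303.5,169),184),ray("top",(257,184),184))
F=[("side",(0,0,207),(280,133)),("top",(0,0,207),(215,198.6)),("side",(0,-115,242),(279,152.6)),("top",(0,-115,242),(253,203)),
("top",(18,60,194),(198,190.6)),("top",(-18,60,194),(196,202)),("top",(-18,-60,194),(234.5,209)),("top",(18,-60,194),(236.5,198)),
("side",(-18,60,194),(275.6,123)),("side",(18,60,194),(288.6,123.4))]
p,r=fit(F,[b1[0],b1[1],0.]);print("stand",p,np.degrees(p[2]));print(r)
s=p
for n,uv in(("side",(312.3,196.3)),("top",(286,186)),):
    m=ray(n,uv,185);c,q=np.cos(s[2]),np.sin(s[2]);d=m-[s[0],s[1],0];print("marker",m,"local",c*d[0]+q*d[1],-q*d[0]+c*d[1])
for L in((0,-198,185),(0,-218,201),(0,-186,193),(75,-115,184)):print(L,"->",W(s,L),proj("side",W(s,L)),proj("top",W(s,L)))
F=[("side",(0,0,158),(272.3,322)),("top",(0,0,158),(386.5,231.5))]
S=[(-39,33),(-39,-33),(39,-33),(39,33)]
for n,uvs in(("side",[(251.5,340.8),(260.8,367.5),(295.5,355.3),(284.7,329.5)]),("top",[(365,228),(370,250.6),(391.6,245),(386.4,223)])):
    if n=="side": F+=[(n,(*a,50),u) for a,u in zip(S,uvs)]
g=ray("side",(272.3,322),158);p,r=fit(F,[g[0],g[1],.3]);print("basket side",p,np.degrees(p[2]));print(r)
for u in((365,228),(370,250.6),(391.6,245),(386.4,223)):
    d=ray("top",u,50)[:2]-p[:2];c,q=np.cos(p[2]),np.sin(p[2]);print("rim local",c*d[0]+q*d[1],-q*d[0]+c*d[1])
print(ray("top",(386.5,231.5),158),ray("side",(272.3,322),158))
E
```

```text
button [540.39 211.83 207.  ] [540.17 211.82 207.  ]
post [525.39  97.84 242.  ]
post [523.23  97.96 242.  ]
pointer-ish [585.41  94.58 184.  ] [592.83  91.56 184.  ]
stand [540.83 210.49  -0.16] -8.915970474452617
[[ 0.23  0.32]
 [ 0.46 -0.21]
 [-0.95  0.35]
 [ 0.38  0.09]
 [-0.53 -0.76]
 [-1.1  -0.46]
 [ 0.25 -0.22]
 [ 0.65 -0.98]
 [-1.06 -0.39]
 [-0.71 -0.55]]
marker [592.34  -0.51 185.  ] local 83.58860109271467 -200.4630161406364
marker [588.8    4.46 185.  ] local 79.32135363029542 -196.10967794915456
(0, -198, 185) -> [510.14  14.88 185.  ] [276.77 194.68] [281.86 211.75]
(0, -218, 201) -> [507.04  -4.88 201.  ] [276.26 196.23] [288.61 212.02]
(0, -186, 193) -> [512.    26.74 193.  ] [276.96 188.66] [277.88 210.56]
(75, -115, 184) -> [597.1   85.25 184.  ] [308.74 171.19] [259.15 182.67]
basket side [ 465.73 -301.83    0.24] 13.755911071384073
[[-0.31  0.69]
 [ 0.13 -0.9 ]
 [-0.63 -0.66]
 [-0.08  0.36]
 [ 0.37  0.14]
 [ 0.11 -0.86]]
rim local 31.943760706163413 38.58414864980736
rim local -42.719216553826925 40.72134945919875
rim local -40.002655807728964 -31.916210685365474
rim local 33.09118416660097 -33.5416045275401
[ 462.99 -301.4   158.  ] [ 466.5  -300.41  158.  ]
```

The poses agree between the two cameras:

| Item | x (mm) | y (mm) | Yaw |
|---|---|---|---|
| Stand origin | ≈540.5 | 211.5 | ≈−8.5° |
| Hook seat | ≈511.5 | 15.5 | – |
| Basket | ≈465 | −301.5 | ≈13.3° |

The button-to-post distance measures 115 mm, as it should. First move: rise and turn.

```bash
cat >> h.py <<'E'
def to(P,yaw):
    from workcell import robot
    s=robot.read_state();y0=s["eef_rot"][2];d=np.array(P)-s["ee_pos"]
    from scipy.spatial.transform import Rotation as R
    Rm=R.from_euler("xyz",s["eef_rot"]);Rt=R.from_euler("xyz",[np.pi,0,np.radians(yaw)])
    print("pos",np.round(s["ee_pos"],1),"rpy",np.round(np.degrees(s["eef_rot"]),2),"t",round(s["t"],2),"F",np.round(s["contact_force"],1))
    print("turn(tool)",np.round(np.degrees((Rm.inv()*Rt).as_rotvec()),2),"shift in current axes mm",np.round(Rm.inv().apply(d),1),"in target axes",np.round(Rt.inv().apply(d),1))
E
python3 -m jog '{"xyz":[[0,0,-0.025],[0,0,-0.025],[0,0,-0.025],[0,0,-0.025],[0,0,-0.02]],"turn":[[0,0,10],[0,0,10],[0,0,10],[0,0,10],[0,0,10.3]],"hand":[0,0,0,0,0]}'
python3 -c "
from h import *
to([540,150,300],103.3);to([465,-301.5,260],103.3)"
```

```text
t: 0.72
ee_pos: [311.2, 626.9, 302.1]
eef_rot: [3.142, -0.0, 1.797]
contact_force: [0.5, -0.3, -0.3]
gripper_width: 91.1
grip_force: 0.0
pos [311.2 626.9 302.1] rpy [180.    -0.   102.96] t 0.72 F [ 0.5 -0.3 -0.3]
turn(tool) [ 0.   -0.   -0.34] shift in current axes mm [-516.1  116.     2.1] in target axes [-516.8  112.9    2.1]
pos [311.2 626.9 302.1] rpy [180.    -0.   102.96] t 0.72 F [ 0.5 -0.3 -0.3]
turn(tool) [ 0.   -0.   -0.34] shift in current axes mm [-939.3  -58.4   42.1] in target axes [-938.9  -63.9   42.1]
```

```bash
python3 -m jog '{"xyz":[[-0.0516,0.0116,0],[-0.0516,0.0116,0],[-0.0516,0.0116,0],[-0.0516,0.0116,0],[-0.0516,0.0116,0],[-0.0516,0.0116,0],[-0.0516,0.0116,0],[-0.0516,0.0116,0],[-0.0516,0.0116,0],[-0.0516,0.0116,0]],"turn":[[0,0,0],[0,0,0],[0,0,0],[0,0,0],[0,0,0],[0,0,0],[0,0,0],[0,0,0],[0,0,0],[0,0,0]],"hand":[0,0,0,0,0,0,0,0,0,0]}' | head -3
python3 -m jog '{"xyz":[[-0.047,-0.0194,0.004],[-0.047,-0.0194,0.004],[-0.047,-0.0194,0.004],[-0.047,-0.0194,0.004],[-0.047,-0.0194,0.004],[-0.047,-0.0194,0.004],[-0.047,-0.0194,0.004],[-0.047,-0.0194,0.004],[-0.047,-0.0194,0.004]],"turn":[[0,0,0],[0,0,0],[0,0,0],[0,0,0],[0,0,0],[0,0,0],[0,0,0],[0,0,0],[0,0,0]],"hand":[0,0,0,0,0,0,0,0,0]}' | head -3
python3 -c "
from h import *
to([465,-301.5,119],103.3)"
```

```text
t: 1.98
ee_pos: [543.2, 149.8, 301.2]
eef_rot: [-3.141, -0.0, 1.803]
t: 3.1
ee_pos: [469.6, -301.9, 265.1]
eef_rot: [-3.142, -0.0, 1.803]
pos [ 469.6 -301.9  265.1] rpy [-1.7999e+02 -1.0000e-02  1.0329e+02] t 3.1 F [ 1.1 -0.3  0.5]
turn(tool) [-0.01 -0.01 -0.01] shift in current axes mm [  1.4  -4.4 146.1] in target axes [  1.4  -4.4 146.1]
```

```bash
python3 -m jog '{"xyz":[[0.0014,-0.0044,0.03],[0,0,0.04],[0,0,0.04],[0,0,0.0255],[0,0,0.01],[0,0,0]],"turn":[[0,0,0],[0,0,0],[0,0,0],[0,0,0],[0,0,0],[0,0,0]],"hand":[0,0,0,0,0,0]}' | head -4
python3 - <<'E'
from workcell import robot
import cv2,numpy as np
a=robot.capture("side")["img"][280:400,200:340,::-1];b=robot.capture("top")["img"][180:300,320:460,::-1]
cv2.imwrite("pics/g1.png",cv2.resize(np.hstack([a,b]),None,fx=2.8,fy=2.8,interpolation=cv2.INTER_CUBIC))
E
```

```text
t: 3.85
ee_pos: [465.5, -299.9, 119.8]
eef_rot: [-3.141, -0.0, 1.803]
contact_force: [0.2, -0.3, 0.4]
```

View pics/g1.png

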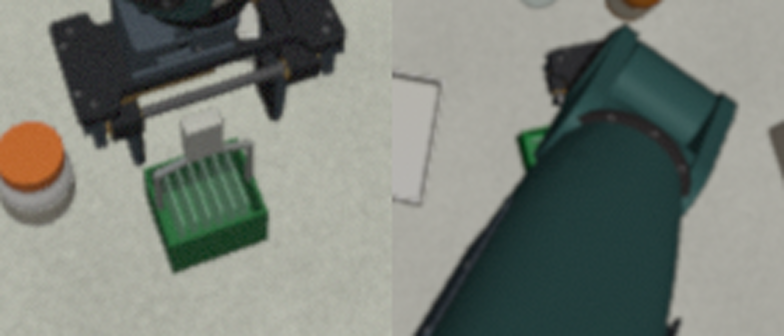

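The side view shows the fingertips (crop 137,150 and 275,105) either side of the white block (202,130), so it is centred. Closing now.

```bash
python3 -m jog '{"xyz":[[0,0,0],[0,0,0],[0,0,0],[0,0,0],[0,0,0],[0,0,0]],"turn":[[0,0,0],[0,0,0],[0,0,0],[0,0,0],[0,0,0],[0,0,0]],"hand":[1,1,1,1,1,1]}'
python3 -m jog '{"xyz":[[0,0,-0.01],[0,0,-0.03],[0,0,-0.03],[0,0,-0.03]],"turn":[[0,0,0],[0,0,0],[0,0,0],[0,0,0]],"hand":[1,1,1,1]}'
python3 -c "
from h import *
to([500,-60,221],81.5)"
```

```text
t: 4.7
ee_pos: [465.6, -299.9, 119.8]
eef_rot: [-3.142, -0.0, 1.803]
contact_force: [-0.0, 0.7, -0.5]
gripper_width: 34.3
grip_force: 0.0
t: 5.2
ee_pos: [465.7, -300.0, 221.6]
eef_rot: [3.141, 0.0, 1.803]
contact_force: [0.3, -0.1, 0.8]
gripper_width: 0.4
grip_force: 0.0
pos [ 465.7 -300.   221.6] rpy [1.7998e+02 2.0000e-02 1.0330e+02] t 5.2 F [ 0.3 -0.1  0.8]
turn(tool) [3.00e-02 2.00e-02 2.18e+01] shift in current axes mm [225.6  88.6   0.5] in target axes [242.4  -1.5   0.6]
```

I started the lift before the fingers had finished closing: the width was 34 mm and still moving. I'll reopen, then check that the basket hasn't moved.

```bash
python3 -m jog '{"xyz":[[0,0,0],[0,0,0],[0,0,0],[0,0,0],[0,0,0],[0,0,0],[0,0,0],[0,0,0]],"turn":[[0,0,0],[0,0,0],[0,0,0],[0,0,0],[0,0,0],[0,0,0],[0,0,0],[0,0,0]],"hand":[0.3,0.3,0.3,0.3,0.3,0.3,0.3,0.3]}'
python3 - <<'E'
from workcell import robot
import cv2,numpy as np
from h import C
a=robot.capture("side")["img"];d=np.abs(a.astype(int)-C["side"]["img"]).max(2)[325:385,240:305]
print((d>60).sum())
cv2.imwrite("pics/g2.png",cv2.resize(np.hstack([a[260:400,200:340,::-1],C["side"]["img"][260:400,200:340,::-1]]),None,fx=2.8,fy=2.8,interpolation=cv2.INTER_CUBIC))
E
```

```text
t: 6.2
ee_pos: [465.6, -300.0, 219.8]
eef_rot: [3.142, 0.0, 1.803]
contact_force: [-0.5, -1.2, 1.1]
gripper_width: 64.0
grip_force: 0.0
0
```

View pics/g2.png

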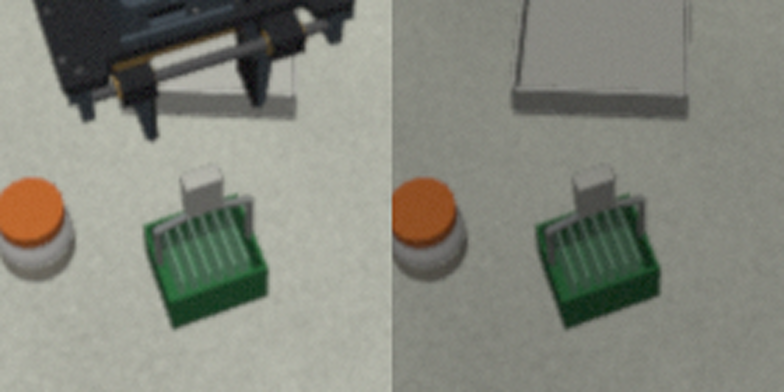

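The two halves match: the basket (crop 202,240) hasn't moved, and the fingers are open above it. Lowering again and closing all the way this time.

```bash
python3 -m jog '{"xyz":[[0,0,0.03],[0,0,0.03],[0,0,0.03],[0,0,0.01],[0,0,0],[0,0,0],[0,0,0],[0,0,0],[0,0,0],[0,0,0]],"turn":[[0,0,0],[0,0,0],[0,0,0],[0,0,0],[0,0,0],[0,0,0],[0,0,0],[0,0,0],[0,0,0],[0,0,0]],"hand":[0.3,0.3,0.3,0.3,0.3,1,1,1,1,1]}'
python3 -m jog '{"xyz":[[0,0,0],[0,0,0],[0,0,0]],"turn":[[0,0,0],[0,0,0],[0,0,0]],"hand":[1,1,1]}'
```

```text
t: 7.5
ee_pos: [465.7, -300.1, 120.1]
eef_rot: [3.141, 0.0, 1.803]
contact_force: [-1.9, -0.0, 3.9]
gripper_width: 26.9
grip_force: 30.0
t: 7.88
ee_pos: [465.7, -300.1, 120.1]
eef_rot: [3.141, 0.0, 1.803]
contact_force: [-1.5, -0.5, 5.3]
gripper_width: 26.9
grip_force: 30.0
```

```bash
python3 -m jog '{"xyz":[[0,0,-0.013],[0,0,-0.02],[0,0,-0.03],[0,0,-0.02],[0,0,-0.01],[0,0,-0.01],[0,0,0]],"turn":[[0,0,0],[0,0,0],[0,0,4],[0,0,6],[0,0,6],[0,0,5.8],[0,0,0]],"hand":[1,1,1,1,1,1,1]}'
python3 -c "
from h import *
s=[540.5,211.5,np.radians(-8.5)]
to(W(s,(0,-278,223)),81.5);to(W(s,(0,-198,223)),81.5)"
```

```text
t: 8.75
ee_pos: [466.0, -300.1, 224.0]
eef_rot: [3.14, 0.001, 1.423]
contact_force: [-0.1, -0.5, -1.9]
gripper_width: 27.1
grip_force: 30.0
pos [ 466.  -300.1  224. ] rpy [1.7992e+02 4.0000e-02 8.1530e+01] t 8.75 F [-0.1 -0.5 -1.9]
turn(tool) [0.08 0.04 0.03] shift in current axes mm [239.   -1.8   0.8] in target axes [239.   -1.9   1. ]
pos [ 466.  -300.1  224. ] rpy [1.7992e+02 4.0000e-02 8.1530e+01] t 8.75 F [-0.1 -0.5 -1.9]
turn(tool) [0.08 0.04 0.03] shift in current axes mm [319.   -1.7   0.8] in target axes [319.   -1.9   1. ]
```

```bash
python3 -m jog '{"xyz":[[0.02,-0.002,0],[0.032,0,0],[0.035,0,0],[0.035,0,0],[0.035,0,0],[0.035,0,0],[0.027,0,0],[0.02,0,0],[0,0,0],[0,0,0]],"turn":[[0,0,0],[0,0,0],[0,0,0],[0,0,0],[0,0,0],[0,0,0],[0,0,0],[0,0,0],[0,0,0],[0,0,0]],"hand":[1,1,1,1,1,1,1,1,1,1]}'
python3 - <<'E'
from workcell import robot
import cv2,numpy as np
from h import *
a=robot.capture("side")["img"];b=robot.capture("top")["img"]
s=[540.5,211.5,np.radians(-8.5)];e=robot.read_state()["ee_pos"]
print("loop pred",proj("side",e+[0,0,-10]),"seat",proj("side",W(s,(0,-198,185))),"collar",proj("side",W(s,(0,-186,180))))
k=cv2.resize(a[140:270,220:340,::-1],None,fx=4,fy=4,interpolation=cv2.INTER_CUBIC)
l=cv2.resize(b[170:270,230:330,::-1],None,fx=3,fy=3,interpolation=cv2.INTER_CUBIC)
o=np.zeros((520,790,3),np.uint8);o[:520,:480]=k;o[:300,485:785]=l
cv2.imwrite("pics/h1.png",o)
E
```

```text
t: 10.0
ee_pos: [498.6, -63.3, 222.6]
eef_rot: [-3.141, 0.0, 1.424]
contact_force: [0.4, 0.5, -1.2]
gripper_width: 27.1
grip_force: 30.0
loop pred [275.31155602 212.24912949] seat [277.19384163 194.3974075 ] collar [277.42017061 192.174859  ]
```

View pics/h1.png

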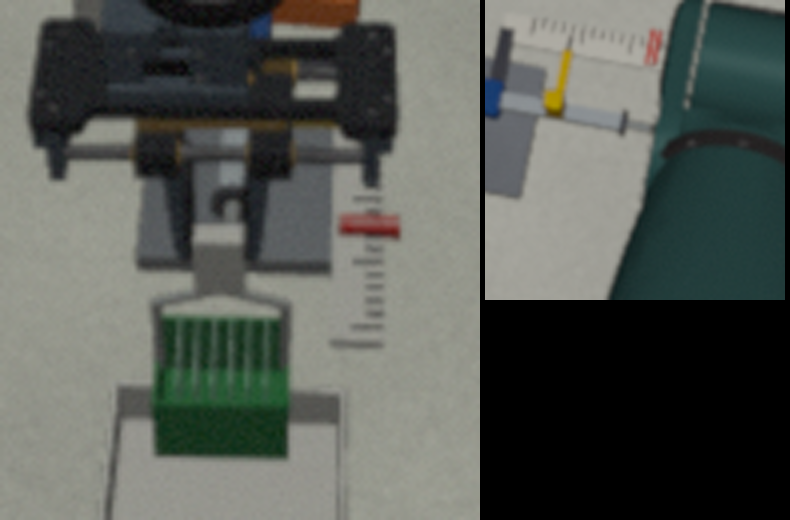

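The block is at crop (219,240), image x 274.8, against a predicted 275.3. The hook collar is at crop (228,200), x 277.0, against 277.4. They are aligned, so I'll pass the hoop over the tip.

```bash
python3 -m jog '{"xyz":[[0.01,0.0008,0],[0.012,0,0],[0.013,0,0],[0.013,0,0],[0.012,0,0],[0.01,0,0],[0.01,0,0],[0,0,0]],"turn":[[0,0,0],[0,0,0],[0,0,0],[0,0,0],[0,0,0],[0,0,0],[0,0,0],[0,0,0]],"hand":[1,1,1,1,1,1,1,1]}'
python3 - <<'E'
from workcell import robot
import cv2,numpy as np
from h import *
a=robot.capture("side")["img"];b=robot.capture("top")["img"]
s=[540.5,211.5,np.radians(-8.5)];to(W(s,(0,-198,196)),81.5)
k=cv2.resize(a[150:250,220:340,::-1],None,fx=5,fy=5,interpolation=cv2.INTER_CUBIC)
cv2.imwrite("pics/h2.png",k)
E
```

```text
t: 11.1
ee_pos: [511.7, 16.3, 222.8]
eef_rot: [3.142, -0.0, 1.423]
contact_force: [-0.3, -0.5, -1.1]
gripper_width: 27.3
grip_force: 30.0
pos [511.6  15.7 222.8] rpy [-1.800e+02  1.000e-02  8.151e+01] t 11.2 F [ 0.2  0.8 -1.4]
turn(tool) [-0.    0.01  0.01] shift in current axes mm [-0.1 -0.3 26.8] in target axes [-0.1 -0.3 26.8]
```

View pics/h2.png

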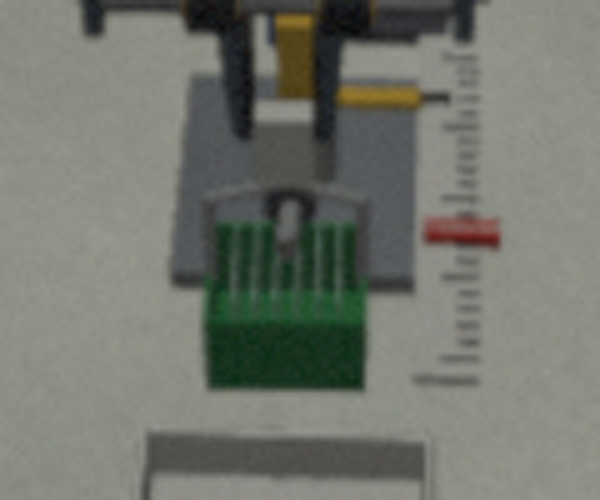

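The prong (crop 288,225) shows in front of the hoop bar and the collar (288,200) behind it, centred. Lowering.

```bash
python3 -m jog '{"xyz":[[0,0,0.008],[0,0,0.008],[0,0,0.006],[0,0,0.003],[0,0,0],[0,0,0]],"turn":[[0,0,0],[0,0,0],[0,0,0],[0,0,0],[0,0,0],[0,0,0]],"hand":[1,1,1,1,1,1]}'
python3 -m jog '{"xyz":[[0,0,0.002],[0,0,0]],"turn":[[0,0,0],[0,0,0]],"hand":[1,1]}'
```

```text
t: 11.95
ee_pos: [511.8, 15.7, 198.0]
eef_rot: [3.141, -0.0, 1.422]
contact_force: [-0.1, 0.2, -0.6]
gripper_width: 27.4
grip_force: 30.0
t: 12.2
ee_pos: [511.9, 15.7, 196.2]
eef_rot: [3.141, -0.0, 1.422]
contact_force: [0.6, 0.8, 3.4]
gripper_width: 26.9
grip_force: 30.0
```

The seat is carrying load at TCP z = 196, as predicted. Opening.

```bash
python3 -m jog '{"xyz":[[0,0,0],[0,0,0],[0,0,0],[0,0,0],[0,0,0],[0,0,0],[0,0,0]],"turn":[[0,0,0],[0,0,0],[0,0,0],[0,0,0],[0,0,0],[0,0,0],[0,0,0]],"hand":[0.3,0.3,0.3,0.3,0.3,0.3,0.3]}'
python3 -m jog '{"xyz":[[0,0,-0.005],[0,0,-0.015],[0,0,-0.03],[0,0,-0.03],[0,0,-0.03],[0,0,0]],"turn":[[0,0,0],[0,0,0],[0,0,0],[0,0,0],[0,0,0],[0,0,0]],"hand":[0.3,0.3,0.3,0.3,0.3,0.3]}'
python3 - <<'E'
from workcell import robot
import cv2,numpy as np
from h import *
a=robot.capture("side")["img"];
s=[540.5,211.5,np.radians(-8.5)];to(W(s,(0,0,306)),81.5)
cv2.imwrite("pics/h3.png",cv2.resize(a[150:250,220:340,::-1],None,fx=5,fy=5,interpolation=cv2.INTER_CUBIC))
E
```

```text
t: 13.08
ee_pos: [511.6, 15.7, 195.8]
eef_rot: [3.142, 0.0, 1.422]
contact_force: [-0.1, 1.0, -0.2]
gripper_width: 64.1
grip_force: 0.0
t: 13.82
ee_pos: [512.9, 15.7, 309.1]
eef_rot: [3.137, -0.001, 1.422]
contact_force: [-0.1, 0.4, -0.8]
gripper_width: 63.9
grip_force: 0.0
pos [512.1  15.7 307.4] rpy [ 1.7985e+02 -2.0000e-02  8.1500e+01] t 13.88 F [-0.1  0.   0.2]
turn(tool) [ 0.15 -0.02 -0.  ] shift in current axes mm [197.8  -0.9   1.5] in target axes [197.8  -0.9   1.4]
```

View pics/h3.png

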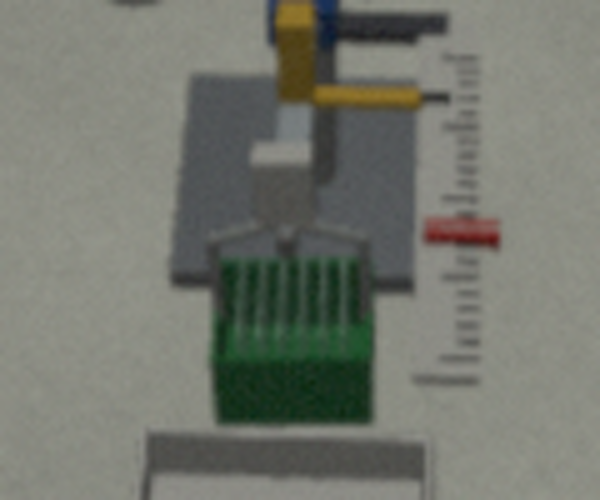

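The basket hangs on the hook: hoop peak at crop (288,240), level and centred on the prong. Going to the button with the fingers shut.

```bash
python3 -m jog '{"xyz":[[0.02,-0.001,0],[0.03,0,0],[0.035,0,0],[0.035,0,0],[0.035,0,0],[0.028,0,0],[0.015,0,0],[0,0,0.03],[0,0,0.03],[0,0,0.015]],"turn":[[0,0,0],[0,0,0],[0,0,0],[0,0,0],[0,0,0],[0,0,0],[0,0,0],[0,0,0],[0,0,0],[0,0,0]],"hand":[1,1,1,1,1,1,1,1,1,1]}'
python3 -c "
from h import *
s=[540.5,211.5,np.radians(-8.5)];to(W(s,(0,0,199)),81.5)"
```

```text
t: 15.12
ee_pos: [539.0, 211.1, 229.0]
eef_rot: [-3.14, 0.001, 1.422]
contact_force: [0.2, 0.4, -0.4]
gripper_width: 0.8
grip_force: 0.0
pos [539.  211.1 229. ] rpy [-1.7988e+02  7.0000e-02  8.1480e+01] t 15.12 F [ 0.2  0.4 -0.4]
turn(tool) [-0.12  0.07 -0.02] shift in current axes mm [ 0.7  1.4 30. ] in target axes [ 0.7  1.4 30. ]
```

```bash
python3 -m jog '{"xyz":[[0.0007,0.0014,0.01],[0,0,0.009],[0,0,0.003],[0,0,0.003],[0,0,0.002],[0,0,0]],"turn":[[0,0,0],[0,0,0],[0,0,0],[0,0,0],[0,0,0],[0,0,0]],"hand":[1,1,1,1,1,1]}'
python3 -m jog '{"xyz":[[0,0,0.002],[0,0,0.001],[0,0,0]],"turn":[[0,0,0],[0,0,0],[0,0,0]],"hand":[1,1,1]}'
```

```text
t: 15.88
ee_pos: [541.4, 212.2, 203.9]
eef_rot: [3.141, -0.0, 1.422]
contact_force: [0.5, -0.8, 0.7]
gripper_width: 0.1
grip_force: 0.0
t: 16.25
ee_pos: [541.3, 212.2, 200.8]
eef_rot: [-3.142, 0.0, 1.422]
contact_force: [0.7, 0.3, -0.0]
gripper_width: 0.5
grip_force: 0.0
```

```bash
python3 -m jog '{"xyz":[[0,0,0.001],[0,0,0]],"turn":[[0,0,0],[0,0,0]],"hand":[1,1]}'|sed -n 2,4p
python3 -m jog '{"xyz":[[0,0,0.001],[0,0,0]],"turn":[[0,0,0],[0,0,0]],"hand":[1,1]}'|sed -n 2,4p
python3 -m jog '{"xyz":[[0,0,0.001],[0,0,0]],"turn":[[0,0,0],[0,0,0]],"hand":[1,1]}'|sed -n 2,4p
```

```text
ee_pos: [541.3, 212.2, 199.8]
eef_rot: [-3.142, 0.0, 1.422]
contact_force: [0.3, -0.1, 0.4]
ee_pos: [541.3, 212.2, 198.8]
eef_rot: [-3.142, 0.0, 1.422]
contact_force: [0.1, -0.6, -0.1]
ee_pos: [541.3, 212.1, 197.7]
eef_rot: [-3.141, 0.0, 1.422]
contact_force: [-0.4, 1.1, -0.5]
```

```bash
python3 -m jog '{"xyz":[[0,0,0.001],[0,0,0]],"turn":[[0,0,0],[0,0,0]],"hand":[1,1]}'|sed -n 2,4p
python3 -m jog '{"xyz":[[0,0,0.001],[0,0,0]],"turn":[[0,0,0],[0,0,0]],"hand":[1,1]}'|sed -n 2,4p
python3 - <<'E'
from workcell import robot
import numpy as np
from h import *
for n in("side","top"):
    a=robot.capture(n)["img"].astype(int);b=C[n]["img"].astype(int)
    for im,l in((b,"start"),(a,"now")):
        m=(im[...,0]>110)&(im[...,1]<60)&(im[...,2]<70)
        c=proj(n,[540.5,211.5,207]).astype(int);w=m[c[1]-12:c[1]+13,c[0]-12:c[0]+13];ys,xs=np.nonzero(w)
        print(n,l,m[c[1]-12:c[1]+13,c[0]-12:c[0]+13].sum(),(xs.mean()+c[0]-12,ys.mean()+c[1]-12,ys.min()+c[1]-12,ys.max()+c[1]-12) if len(xs) else "")
E
```

```text
ee_pos: [541.3, 212.1, 196.7]
eef_rot: [-3.141, 0.0, 1.422]
contact_force: [-0.6, -0.6, 0.7]
ee_pos: [541.3, 212.2, 195.7]
eef_rot: [-3.141, 0.0, 1.422]
contact_force: [0.2, 0.6, -0.2]
side start 29 (np.float64(281.0), np.float64(132.86206896551724), np.int64(131), np.int64(135))
side now 29 (np.float64(281.13793103448273), np.float64(133.17241379310346), np.int64(131), np.int64(135))
top start 55 (np.float64(214.52727272727273), np.float64(197.78181818181818), np.int64(194), np.int64(201))
top now 0
```

There is no contact force, although the tips should be on the button, and the side view still shows red there. I'll look.

Run:
```python
from workcell import robot
import cv2,numpy as np
from h import *
a=robot.capture("side")["img"];b=robot.capture("top")["img"]
e=robot.read_state()["ee_pos"];print(proj("side",e),proj("top",e))
k=cv2.resize(a[70:190,225:345,::-1],None,fx=5,fy=5,interpolation=cv2.INTER_CUBIC)
l=cv2.resize(b[150:250,180:280,::-1],None,fx=2,fy=2,interpolation=cv2.INTER_CUBIC)
o=np.zeros((600,800,3),np.uint8);o[:600,:600]=k;o[:200,600:800]=l
cv2.imwrite("pics/b1.png",o)
```

```text
[280.40186024 136.21755171] [215.41148201 198.95722706]
```

View pics/b1.png

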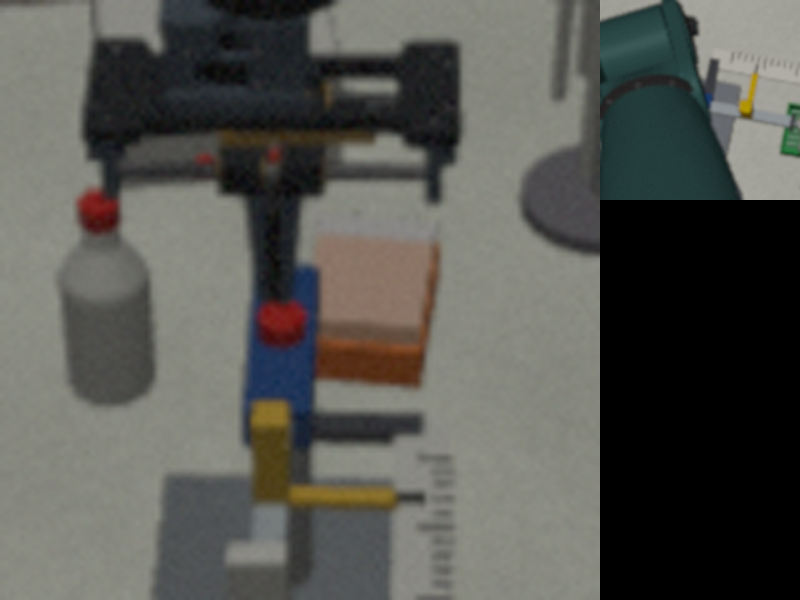

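The fingers end at crop (275,300), about 6 px above where the TCP projects. The button (282,322) is still up with its top uncovered, so the real tips sit some 10–15 mm above the stated TCP. The g1 picture shows the same offset. I'll carry on down in small steps, watching the force.

```bash
for i in 1; do :; done
python3 -m jog '{"xyz":[[0,0,0.0015],[0,0,0]],"turn":[[0,0,0],[0,0,0]],"hand":[1,1]}'|sed -n '2p;4p'
python3 -m jog '{"xyz":[[0,0,0.0015],[0,0,0]],"turn":[[0,0,0],[0,0,0]],"hand":[1,1]}'|sed -n '2p;4p'
python3 -m jog '{"xyz":[[0,0,0.0015],[0,0,0]],"turn":[[0,0,0],[0,0,0]],"hand":[1,1]}'|sed -n '2p;4p'
python3 - <<'E'
from workcell import robot
import numpy as np
from h import *
a=robot.capture("side")["img"].astype(int)
for im in(C["side"]["img"].astype(int),a):
    w=im[124:142,272:290];m=(w[...,0]>80)&(w[...,0]>2*w[...,1])&(w[...,0]>2*w[...,2]);ys,xs=np.nonzero(m);print(m.sum(),xs.mean()+272,ys.mean()+124,np.bincount(ys,minlength=18))
    print(w[:,9].tolist())
E
```

```text
ee_pos: [541.3, 212.1, 194.2]
contact_force: [0.5, 0.2, 0.7]
ee_pos: [541.3, 212.2, 192.7]
contact_force: [0.4, -0.4, 0.1]
ee_pos: [541.3, 212.2, 191.2]
contact_force: [-0.3, 0.6, 0.5]
49 281.0 133.12244897959184 [0 0 0 0 0 0 3 7 9 9 9 7 5 0 0 0 0 0]
[[33, 52, 82], [30, 50, 84], [21, 43, 81], [27, 49, 84], [31, 50, 83], [62, 43, 69], [102, 28, 42], [119, 30, 29], [124, 35, 33], [119, 31, 27], [119, 23, 22], [117, 29, 29], [97, 29, 30], [72, 13, 13], [67, 14, 21], [52, 26, 48], [39, 46, 77], [31, 50, 87]]
41 281.1219512195122 133.6829268292683 [0 0 0 0 0 0 0 2 8 9 9 8 5 0 0 0 0 0]
[[29, 35, 36], [27, 33, 36], [22, 23, 32], [28, 30, 34], [33, 36, 36], [28, 31, 33], [28, 32, 32], [42, 33, 35], [86, 32, 33], [110, 21, 19], [121, 28, 25], [117, 25, 19], [95, 19, 19], [76, 20, 20], [69, 22, 27], [58, 37, 54], [38, 47, 76], [37, 55, 90]]
```

```bash
python3 -m jog '{"xyz":[[0,0,0.0015],[0,0,0]],"turn":[[0,0,0],[0,0,0]],"hand":[1,1]}'|sed -n '2p;4p'
python3 -m jog '{"xyz":[[0,0,0.0015],[0,0,0]],"turn":[[0,0,0],[0,0,0]],"hand":[1,1]}'|sed -n '2p;4p'
python3 -m jog '{"xyz":[[0,0,0.0015],[0,0,0]],"turn":[[0,0,0],[0,0,0]],"hand":[1,1]}'|sed -n '2p;4p'
python3 - <<'E'
from workcell import robot
import numpy as np
a=robot.capture("side")["img"].astype(int);w=a[124:142,272:290]
m=(w[...,0]>80)&(w[...,0]>2*w[...,1])&(w[...,0]>2*w[...,2]);print(m.astype(int))
E
```

```text
ee_pos: [541.3, 212.2, 189.7]
contact_force: [-0.2, -0.0, 1.2]
ee_pos: [541.3, 212.2, 188.2]
contact_force: [-0.3, -0.5, 0.2]
ee_pos: [541.3, 212.2, 186.7]
contact_force: [0.3, 0.1, 0.5]
[[0 0 0 0 0 0 0 0 0 0 0 0 0 0 0 0 0 0]
 [0 0 0 0 0 0 0 0 0 0 0 0 0 0 0 0 0 0]
 [0 0 0 0 0 0 0 0 0 0 0 0 0 0 0 0 0 0]
 [0 0 0 0 0 0 0 0 0 0 0 0 0 0 0 0 0 0]
 [0 0 0 0 0 0 0 0 0 0 0 0 0 0 0 0 0 0]
 [0 0 0 0 0 0 0 0 0 0 0 0 0 0 0 0 0 0]
 [0 0 0 0 0 0 0 0 0 0 0 0 0 0 0 0 0 0]
 [0 0 0 0 0 0 0 0 0 0 0 0 1 0 0 0 0 0]
 [0 0 0 0 0 0 0 0 0 0 0 1 1 1 0 0 0 0]
 [0 0 0 0 0 0 0 0 0 0 1 1 1 1 0 0 0 0]
 [0 0 0 0 0 1 1 1 1 1 1 1 1 1 0 0 0 0]
 [0 0 0 0 0 0 1 1 1 1 1 1 1 0 0 0 0 0]
 [0 0 0 0 0 0 0 1 1 1 1 1 0 0 0 0 0 0]
 [0 0 0 0 0 0 0 0 0 0 0 0 0 0 0 0 0 0]
 [0 0 0 0 0 0 0 0 0 0 0 0 0 0 0 0 0 0]
 [0 0 0 0 0 0 0 0 0 0 0 0 0 0 0 0 0 0]
 [0 0 0 0 0 0 0 0 0 0 0 0 0 0 0 0 0 0]
 [0 0 0 0 0 0 0 0 0 0 0 0 0 0 0 0 0 0]]
```

```bash
python3 -m jog '{"xyz":[[0,0.002,0.002],[0,0,0]],"turn":[[0,0,0],[0,0,0]],"hand":[1,1]}'|sed -n '2p;4p'
python3 -m jog '{"xyz":[[0,0,0.0015],[0,0,0]],"turn":[[0,0,0],[0,0,0]],"hand":[1,1]}'|sed -n '2p;4p'
python3 - <<'E'
from workcell import robot
import numpy as np
a=robot.capture("side")["img"].astype(int);w=a[124:142,272:290]
m=(w[...,0]>80)&(w[...,0]>2*w[...,1])&(w[...,0]>2*w[...,2]);print(m[5:15].astype(int))
E
```

```text
ee_pos: [543.4, 211.8, 184.6]
contact_force: [0.0, -0.2, 0.7]
ee_pos: [543.2, 211.8, 183.2]
contact_force: [0.3, 0.1, 0.2]
[[0 0 0 0 0 0 0 0 0 0 0 0 0 0 0 0 0 0]
 [0 0 0 0 0 0 0 0 0 0 0 0 0 0 0 0 0 0]
 [0 0 0 0 0 0 0 0 0 0 0 0 0 0 0 0 0 0]
 [0 0 0 0 0 0 0 0 0 0 0 0 1 1 0 0 0 0]
 [0 0 0 0 0 0 0 0 0 0 0 0 1 1 0 0 0 0]
 [0 0 0 0 0 1 0 0 0 0 0 0 1 1 0 0 0 0]
 [0 0 0 0 0 0 1 1 1 1 1 1 1 0 0 0 0 0]
 [0 0 0 0 0 0 1 1 1 1 1 1 0 0 0 0 0 0]
 [0 0 0 0 0 0 0 0 0 0 0 0 0 0 0 0 0 0]
 [0 0 0 0 0 0 0 0 0 0 0 0 0 0 0 0 0 0]]
```

```bash
python3 -m jog '{"xyz":[[0,0,0.0015],[0,0,0]],"turn":[[0,0,0],[0,0,0]],"hand":[1,1]}'|sed -n '2p;4p'
python3 -m jog '{"xyz":[[0,0,0.0015],[0,0,0]],"turn":[[0,0,0],[0,0,0]],"hand":[1,1]}'|sed -n '2p;4p'
python3 - <<'E'
from workcell import robot
import numpy as np
a=robot.capture("side")["img"].astype(int);w=a[124:146,272:290]
m=(w[...,0]>80)&(w[...,0]>2*w[...,1])&(w[...,0]>2*w[...,2]);print(m[5:15].astype(int));print(w[:,8:10].tolist())
from h import *
for P in((541,212,207),(541,199,207),(541,196,207),(541,212,199),(541,199,199),(541,199,194)):print(P,proj("side",P))
E
```

```text
ee_pos: [543.3, 211.8, 181.7]
contact_force: [0.0, 0.7, 0.6]
ee_pos: [543.3, 211.9, 180.2]
contact_force: [-0.2, -1.1, -0.0]
[[0 0 0 0 0 0 0 0 0 0 0 0 0 0 0 0 0 0]
 [0 0 0 0 0 0 0 0 0 0 0 0 0 0 0 0 0 0]
 [0 0 0 0 0 0 0 0 0 0 0 0 0 0 0 0 0 0]
 [0 0 0 0 0 0 0 0 0 0 0 0 0 1 0 0 0 0]
 [0 0 0 0 0 0 0 0 0 0 0 0 1 1 0 0 0 0]
 [0 0 0 0 0 0 0 0 0 0 0 0 1 1 0 0 0 0]
 [0 0 0 0 0 0 0 0 0 0 0 0 0 0 0 0 0 0]
 [0 0 0 0 0 0 0 0 0 0 0 0 0 0 0 0 0 0]
 [0 0 0 0 0 0 0 0 0 0 0 0 0 0 0 0 0 0]
 [0 0 0 0 0 0 0 0 0 0 0 0 0 0 0 0 0 0]]
[[[15, 16, 19], [18, 22, 20]], [[24, 20, 18], [18, 18, 17]], [[17, 17, 14], [19, 24, 21]], [[17, 20, 15], [23, 25, 22]], [[20, 13, 17], [23, 24, 23]], [[24, 27, 24], [18, 21, 21]], [[10, 13, 17], [19, 19, 22]], [[21, 21, 22], [19, 22, 20]], [[32, 14, 21], [26, 25, 22]], [[38, 22, 22], [20, 10, 10]], [[45, 20, 20], [37, 21, 20]], [[68, 27, 23], [61, 26, 17]], [[75, 16, 20], [71, 22, 16]], [[71, 13, 16], [66, 12, 12]], [[71, 27, 30], [69, 21, 24]], [[55, 38, 58], [54, 34, 53]], [[32, 46, 79], [39, 48, 79]], [[31, 52, 88], [29, 52, 84]], [[33, 55, 89], [22, 47, 85]], [[34, 55, 90], [32, 53, 88]], [[31, 54, 90], [29, 54, 88]], [[33, 54, 91], [30, 54, 89]]]
(541, 212, 207) [280.22531793 132.93827604]
(541, 199, 207) [280.79597669 136.15915115]
(541, 196, 207) [280.92877815 136.90870051]
(541, 212, 199) [280.25446613 135.32951728]
(541, 199, 199) [280.82265747 138.55163364]
(541, 199, 194) [280.83920674 140.03561655]
```

```bash
python3 -c "
from h import *
for z in(120,135,147):print(z,proj('side',[465.5,-299.9,z]))"
python3 -m jog '{"xyz":[[0,0,0.0015],[0,0,0]],"turn":[[0,0,0],[0,0,0]],"hand":[1,1]}'|sed -n '2p;4p'
python3 -m jog '{"xyz":[[0,0,0.0015],[0,0,0]],"turn":[[0,0,0],[0,0,0]],"hand":[1,1]}'|sed -n '2p;4p'
python3 -m jog '{"xyz":[[0,0,0.0015],[0,0,0]],"turn":[[0,0,0],[0,0,0]],"hand":[1,1]}'|sed -n '2p;4p'
```

```text
120 [272.18705535 331.09286249]
135 [272.02466195 327.4958931 ]
147 [271.89207106 324.5590412 ]
ee_pos: [543.3, 211.8, 178.7]
contact_force: [-0.7, -0.6, 0.3]
ee_pos: [543.3, 211.8, 177.2]
contact_force: [-0.0, -0.7, -0.0]
ee_pos: [543.3, 211.8, 175.7]
contact_force: [-0.1, 0.7, -0.7]
```

```bash
python3 -m jog '{"xyz":[[0,0,0.002]],"turn":[[0,0,0]],"hand":[1]}'|sed -n '1,2p;4p'
python3 -m jog '{"xyz":[[0,0,0.002]],"turn":[[0,0,0]],"hand":[1]}'|sed -n '2p;4p'
python3 - <<'E'
from workcell import robot
import numpy as np
from h import *
a=robot.capture("side")["img"].astype(int)
for im in(C["side"]["img"].astype(int),a):
    print(im[124:146,274:290,0]);
print(a[124:146,274:290,2])
s=robot.read_state();print(s["ee_pos"],s["contact_force"],s["joint_positions"])
E
```

```text
t: 21.28
ee_pos: [543.5, 211.9, 174.0]
contact_force: [1.0, -0.9, 2.5]
ee_pos: [543.5, 212.0, 171.9]
contact_force: [-0.7, 0.0, 2.7]
[[130  91  48  34  37  32  31  33  32  33  26  34  38  40  69 123]
 [132  88  43  27  31  27  28  30  28  29  32  31  28  37  60 118]
 [130  88  44  31  22  25  29  21  28  31  30  35  30  29  56 115]
 [132  86  40  32  34  23  30  27  29  35  30  32  30  31  61 120]
 [131  83  41  32  30  33  33  31  31  31  28  32  31  26  60 120]
 [132  84  32  34  44  49  51  62  61  46  38  30  27  30  57 118]
 [119  75  46  61  77  97 100 102  99 100  74  47  32  30  59 117]
 [112  68  57  93 106 117 119 119 120 119 106  80  50  32  61 118]
 [112  70  75 108 119 121 122 124 121 120 120 107  65  35  71 118]
 [106  66  81 110 120 121 122 119 123 122 119 109  68  39  66 111]
 [100  60  68 103 117 121 118 119 121 120 113  92  54  38  58  98]
 [ 99  62  52  78 101 110 115 117 112 104  90  69  49  35  56  86]
 [ 93  55  47  69  79  86  91  97  89  83  69  63  43  37  62  87]
 [ 88  43  43  60  68  74  72  72  72  68  65  52  39  37  79 103]
 [ 89  43  36  54  63  64  67
[... 2935 characters left out ...]
 56  40  33  17  22  21  37  47  68  84  76  55  38]
 [105  87  88  78  73  62  54  51  48  71  73  84  85  75  46  26]
 [100  89  87  87  85  84  77  73  76  83  88  87  84  72  42  28]
 [101  90  93  87  89  88  85  86  84  88  84  86  86  69  43  16]
 [ 98  87  89  88  88  86  88  87  88  89  89  86  85  70  42  16]
 [ 93  90  92  87  88  90  84  86  89  86  87  84  83  64  38  21]
 [ 92  85  85  89  90  86  91  90  88  88  90  87  84  65  40  22]
 [ 92  87  86  89  87  87  87  90  88  90  91  87  85  69  50  52]]
[543.44925447 211.9170121  171.67059595] [-0.32393296  0.04505303  2.53702781] [ 3.31862160e-01  2.09749235e-01  1.97936659e+00 -1.53822131e-05
  9.52264353e-01  4.80230347e-01]
```

First contact came at TCP z ≈ 174 (2.5 N), so the tips are about 32 mm above the reported TCP. Now pressing the 8 mm stroke until it goes stiff.

```bash
python3 -m jog '{"xyz":[[0,0,0.002],[0,0,0.002]],"turn":[[0,0,0],[0,0,0]],"hand":[1,1]}'|sed -n '2p;4p'
python3 -m jog '{"xyz":[[0,0,0.001],[0,0,0.001]],"turn":[[0,0,0],[0,0,0]],"hand":[1,1]}'|sed -n '2p;4p'
python3 -m jog '{"xyz":[[0,0,0.001],[0,0,0]],"turn":[[0,0,0],[0,0,0]],"hand":[1,1]}'|sed -n '2p;4p'
```

```text
ee_pos: [543.5, 211.9, 167.8]
contact_force: [-0.5, -0.8, 2.6]
ee_pos: [543.8, 212.0, 166.5]
contact_force: [-4.2, -1.1, 18.6]
ee_pos: [544.0, 212.1, 166.5]
contact_force: [-6.5, -2.1, 22.7]
```

The button bottomed out after the 8 mm stroke. Rising, opening, and moving over the post.

```bash
python3 -m jog '{"xyz":[[0,0,-0.01],[0,0,-0.03],[0,0,-0.03],[-0.015,0,-0.01],[-0.03,0,0],[-0.03,0,0],[-0.025,0,0],[-0.015,0,0],[0,0,0],[0,0,0]],"turn":[[0,0,0],[0,0,0],[0,0,0],[0,0,0],[0,0,0],[0,0,0],[0,0,0],[0,0,0],[0,0,0],[0,0,0]],"hand":[0.3,0.3,0.3,0.3,0.3,0.3,0.3,0.3,0.3,0.3]}'
python3 - <<'E'
from workcell import robot
import numpy as np
from h import *
a=robot.capture("side")["img"].astype(int)
w=a[124:146,272:290];m=(w[...,0]>80)&(w[...,0]>2*w[...,1])&(w[...,0]>2*w[...,2]);ys,xs=np.nonzero(m);print(m.sum(),ys.mean()+124 if len(ys) else 0)
s=[540.5,211.5,np.radians(-8.5)];to(W(s,(0,-115,180)),81.5)
E
```

```text
t: 23.45
ee_pos: [526.4, 98.5, 244.7]
eef_rot: [-3.141, -0.0, 1.422]
contact_force: [0.0, -0.1, 1.0]
gripper_width: 64.0
grip_force: 0.0
46 135.5
pos [526.4  98.6 244.7] rpy [-179.99   -0.     81.52] t 23.5 F [-1.5  0.4 -0.4]
turn(tool) [-0.01 -0.    0.02] shift in current axes mm [-1.3 -2.7 64.7] in target axes [-1.3 -2.8 64.7]
```

The button's image has dropped 2.4 px, which is 8 mm, so it is fully in. Lowering around the post and closing.

```bash
python3 -m jog '{"xyz":[[-0.001,-0.0027,0],[0,0,0.02],[0,0,0.02],[0,0,0.015],[0,0,0.01],[0,0,0],[0,0,0]],"turn":[[0,0,0],[0,0,0],[0,0,0],[0,0,0],[0,0,0],[0,0,0],[0,0,0]],"hand":[0.3,0.3,0.3,0.3,0.3,0.3,0.3]}'
python3 -m jog '{"xyz":[[0,0,0],[0,0,0],[0,0,0],[0,0,0],[0,0,0],[0,0,0],[0,0,0],[0,0,0],[0,0,0]],"turn":[[0,0,0],[0,0,0],[0,0,0],[0,0,0],[0,0,0],[0,0,0],[0,0,0],[0,0,0],[0,0,0]],"hand":[1,1,1,1,1,1,1,1,1]}'
python3 - <<'E'
from workcell import robot
import numpy as np,pickle
from h import *
c=robot.capture("top");pickle.dump(c,open("top1.pkl","wb"));a=c["img"].astype(int)
b=C["top"]["img"].astype(int)
# marker red / yellow arm positions
for im in(b,a):
    w=im[170:200,270:300];r=(w[...,0]-np.maximum(w[...,1],w[...,2]))>40;ys,xs=np.nonzero(r);print("red",r.sum(),xs.mean()+270 if len(xs) else 0,ys.mean()+170 if len(xs) else 0)
    w=im[175:215,240:300];r=(np.minimum(w[...,0],w[...,1])-w[...,2])>60;ys,xs=np.nonzero(r);print("yel",r.sum(),xs.mean()+240 if len(xs) else 0,ys.mean()+175 if len(xs) else 0)
E
```

```text
t: 24.38
ee_pos: [523.9, 97.6, 180.4]
eef_rot: [3.141, -0.0, 1.422]
contact_force: [1.0, -0.1, -0.6]
gripper_width: 63.9
grip_force: 0.0
t: 25.5
ee_pos: [525.6, 97.3, 180.0]
eef_rot: [3.137, -0.001, 1.422]
contact_force: [16.8, -3.1, -11.4]
gripper_width: 17.8
grip_force: 30.0
red 37 285.86486486486484 184.8108108108108
yel 77 254.0909090909091 198.4935064935065
red 39 285.8974358974359 184.8974358974359
yel 0 0 0
```

The post is gripped (17.8 mm wide). I'll measure the draw distance from the start images, which weren't obstructed.

Run:
```python
import numpy as np
from h import *
np.set_printoptions(linewidth=200)
b=C["top"]["img"].astype(int);s=C["side"]["img"].astype(int)
P=[]
for v in range(186,197):
    w=b[v,245:268];k=np.clip(np.minimum(w[:,0],w[:,1])-w[:,2]-25,0,None)
    if k.sum()>40:P.append((v,(k*np.arange(245,268)).sum()/k.sum(),k.sum()))
print(np.round(P,1))
print("black top",b[178:188,254:264].sum(2)//3)
print("white line top R-G", (b[178:194,280:294,0]-b[178:194,280:294,1])); 
print("side arm");
P=[]
for u in range(284,304):
    w=s[160:180,u];k=np.clip(np.minimum(w[:,0],w[:,1])-w[:,2]-25,0,None)
    if k.sum()>40:P.append((u,(k*np.arange(160,180)).sum()/k.sum()))
print(np.round(P,1).T)
print("side black",s[164:175,300:314].sum(2)//3)
print("side marker R-G",s[190:203,302:324,0]-s[190:203,302:324,1])
print("G",s[190:203,302:324,1])
```

```text
[[187.  257.  149. ]
 [188.  256.8 232. ]
 [189.  256.7 224. ]
 [190.  256.4 224. ]
 [191.  256.3 236. ]
 [192.  256.1 226. ]
 [193.  255.9 219. ]
 [194.  255.7 213. ]
 [195.  255.4 224. ]
 [196.  255.3 236. ]]
black top [[149 142 128 146 146 135 140 146 141 138]
 [150 139 127 148 143 128 143 146 134 136]
 [150 140 137 150 141 130 148 144 126 137]
 [154 149 150 147 134 135 150 142 124 144]
 [156 156 154 142 119 134 151 142 127 148]
 [156 156 153 135 108 134 151 142 129 150]
 [157 156 150 127 110 143 155 147 139 152]
 [157 155 145 120 116 148 157 153 151 155]
 [152 147 130 108 117 145 155 157 156 156]
 [136 131 116 101 113 132 148 152 154 155]]
white line top R-G [[ 0  0  1  0  1  3  3  1  0 -1  0  0  0  1]
 [ 1  1  0  0  7 19 20  9  7  2  1  0  1  0]
 [ 0  1  0  2 15 48 50 35 33 10  1  0  0  0]
 [ 1  2  0  2 20 65 65 54 51 13  0  1  0  1]
 [ 2  2  0  4 22 62 60 68 54  9  0  0  0  1]
 [ 2  2  1  7 28 57 49 72 53  8  0  0  1  1]
 [ 2  1  3 11 40 55 39 67 43  6  1  1  1  1]
 [ 2  1  3 16 53 61 45 63 29  2  1  2  2  2]
 [ 3  1  3 17 62 66 53 60 16  1  2  2  2  2]
 [ 2  1  3 21 64 66 63 5
[... 2608 characters left out ...]
1  83  86  87  84  80  79  79  86  87  91 100 125 132 136 136]
 [ 94 117 104  66  51  53  64  61  63  60  63  64  63  59  68  72  67  84 121 135 137 135]
 [100 119  98  60  35  39  36  32  31  30  34  27  31  36  38  32  40  58 114 134 133 134]
 [ 96 119 107  80  72  69  71  72  64  46  39  40  39  37  34  35  34  56 117 133 136 133]
 [ 99 124 126 120 116 117 114 116 114  96  90  90  89  88  88  83  76  80 118 130 133 134]
 [100 125 131 134 131 133 132 132 131 121 121 120 120 123 121 122 116 114 129 134 136 134]
 [ 98 124 133 134 135 135 134 131 135 116 106 112 114 116 130 133 129 133 134 136 136 135]
 [ 97 124 133 135 132 134 135 131 134 112 101  98  98 109 130 135 135 136 134 137 136 135]]
```

```bash
python3 - <<'E'
import numpy as np
from h import *
def loc(P,yaw,o=(540.5,211.5)):
    d=P[:2]-np.array(o);c,q=np.cos(np.radians(yaw)),np.sin(np.radians(yaw));return np.round([c*d[0]+q*d[1],-q*d[0]+c*d[1]],1)
for yaw in(-8,-8.5,-9):
    print(yaw,"mark top",loc(ray("top",(286,184),185),yaw),"side",loc(ray("side",(310,195),185),yaw))
    for z in(178,181,184,187,190):print(z,"ptr top",loc(ray("top",(258,183),z),yaw),"side",loc(ray("side",(306.5,169.3),z),yaw))
# scale ends, top view, z=177
print(loc(ray("top",(246,178),177),-8.5),loc(ray("top",(312,190),177),-8.5))
E
python3 -m jog '{"xyz":[[0,0.002,0],[0,0,0]],"turn":[[0,0,0],[0,0,0]],"hand":[1,1]}'
```

```text
-8 mark top [  82.7 -197.3] side [  75.5 -198.6]
178 ptr top [  73.4 -113.4] side [  68.4 -104.2]
181 ptr top [  72.7 -113.7] side [  68.3 -107.4]
184 ptr top [  72.  -113.9] side [  68.2 -110.5]
187 ptr top [  71.4 -114.2] side [  68.  -113.6]
190 ptr top [  70.7 -114.4] side [  67.9 -116.8]
-8.5 mark top [  84.4 -196.6] side [  77.2 -198. ]
178 ptr top [  74.4 -112.8] side [  69.3 -103.6]
181 ptr top [  73.7 -113. ] side [  69.2 -106.8]
184 ptr top [  73.  -113.3] side [  69.1 -109.9]
187 ptr top [  72.4 -113.5] side [  69. -113.]
190 ptr top [  71.7 -113.8] side [  68.9 -116.2]
-9 mark top [  86.1 -195.8] side [  79.  -197.3]
178 ptr top [  75.4 -112.1] side [  70.2 -103. ]
181 ptr top [  74.7 -112.4] side [  70.1 -106.1]
184 ptr top [  74.  -112.6] side [  70.1 -109.3]
187 ptr top [  73.3 -112.9] side [  70.  -112.4]
190 ptr top [  72.7 -113.2] side [  69.9 -115.6]
[ 83.6 -74.2] [  81.7 -276.6]
t: 25.8
ee_pos: [525.6, 97.3, 179.9]
eef_rot: [3.142, -0.0, 1.422]
contact_force: [0.0, 0.7, 1.7]
gripper_width: 18.0
grip_force: 30.0
```

Pointer to marker line is about 83.5 mm, with the top and side views agreeing to 1.5 mm. I'll draw 80 mm gently, then check.

```bash
python3 -m jog '{"xyz":[[-0.003,0,0],[-0.006,0,0],[-0.008,0,0],[-0.008,0,0],[-0.008,0,0],[-0.008,0,0],[-0.008,0,0],[-0.008,0,0],[-0.008,0,0],[-0.005,0,0]],"turn":[[0,0,0],[0,0,0],[0,0,0],[0,0,0],[0,0,0],[0,0,0],[0,0,0],[0,0,0],[0,0,0],[0,0,0]],"hand":[1,1,1,1,1,1,1,1,1,1]}'
python3 -m jog '{"xyz":[[-0.005,0,0],[-0.003,0,0],[-0.002,0,0],[0,0,0],[0,0,0]],"turn":[[0,0,0],[0,0,0],[0,0,0],[0,0,0],[0,0,0]],"hand":[1,1,1,1,1]}'
python3 - <<'E'
from workcell import robot
import numpy as np,pickle
from h import *
np.set_printoptions(linewidth=200)
c=robot.capture("side");pickle.dump(c,open("side2.pkl","wb"));t=robot.capture("top");pickle.dump(t,open("top2.pkl","wb"))
s=c["img"].astype(int)
print(s[180:205,296:322,0]);print(s[180:205,296:322,1])
P=[]
for u in range(280,308):
    w=s[180:205,u];k=np.clip(np.minimum(w[:,0],w[:,1])-w[:,2]-25,0,None)
    if k.sum()>40:P.append((u,(k*np.arange(180,205)).sum()/k.sum()))
print(np.round(P,1).T)
d0=np.array([ -np.sin(np.radians(8.5)),-np.cos(np.radians(8.5))])
e=robot.read_state()["ee_pos"][:2];print("drawn",(e-[525.6,97.3])@d0)
Q=ray("side",(306.5,169.3),187.5)
for k in(80,83.5):print(k,"pred pointer px",proj("side",Q+[d0[0]*k,d0[1]*k,0]))
E
```

```text
t: 27.05
ee_pos: [514.4, 27.5, 179.8]
eef_rot: [-3.14, -0.0, 1.422]
contact_force: [-4.5, 5.7, 5.8]
gripper_width: 17.7
grip_force: 30.0
t: 27.68
ee_pos: [512.9, 17.8, 179.9]
eef_rot: [-3.14, 0.0, 1.422]
contact_force: [-6.2, 4.2, 6.4]
gripper_width: 17.7
grip_force: 30.0
[[ 87  86  85  85  85  84  93 120 140 143 144 145 145 144 144 131 116 113 114 126 139 146 147 145 145 142]
 [ 87  86  85  88  89  87  91 118 140 143 146 142 144 146 141 124 110 107 108 128 140 144 146 146 146 144]
 [ 88  86  86  89  84  85  89 120 138 144 147 145 142 143 142 134 127 130 130 139 143 144 143 148 147 145]
 [ 90  89  88  88  88  89  93 125 141 141 145 143 144 142 142 124 113 115 114 127 141 141 146 144 145 144]
 [ 88  86  90  87  85  84  95 130 143 142 144 143 144 143 143 129 114 109 111 129 138 144 145 143 142 145]
 [ 87  87  86  87  85  85  94 128 146 142 144 141 143 145 144 140 134 128 129 135 145 141 145 141 142 141]
 [ 87  88  85  87  87  88  94 128 143 144 144 144 144 142 142 126 109 108 112 125 143 143 146 142 143 143]
 [ 86  88  89  90  88  86  95 128 144 145 143 142 143 142 142 133 125 123 116 
[... 4238 characters left out ...]
43 143 147 143 144 145 144 122 111 104 102 116 138 143 146 144 147 145]
 [ 92  94  92  94  94  93 106 135 144 145 141 145 142 141 143 134 130 123 124 132 140 144 145 143 146 143]
 [ 96  89  92  92  88  93 103 131 144 144 143 144 134 126 126 126 124 125 122 125 140 144 143 142 144 142]]
[[280.  281.  282.  283.  284.  285.  286.  287.  288.  289.  290.  291.  292.  293.  294.  295.  296.  297.  298.  299.  300.  301.  302.  303. ]
 [186.6 192.2 192.4 192.4 192.3 192.3 192.3 192.3 192.3 192.3 192.3 192.4 192.5 192.5 192.5 192.5 192.5 192.5 192.5 192.5 192.6 192.5 192.6 193. ]]
drawn 80.5080858578395
80 pred pointer px [306.52686342 192.84319656]
83.5 pred pointer px [306.52809548 193.92297495]
```

The pointer line is at row 192.9, matching the prediction for 80.5 mm drawn. The marker line is at row 195, about 3.5 mm further on. Drawing that, then letting it settle.

```bash
python3 -m jog '{"xyz":[[-0.002,0,0],[-0.0015,0,0],[0,0,0],[0,0,0],[0,0,0],[0,0,0],[0,0,0],[0,0,0],[0,0,0],[0,0,0]],"turn":[[0,0,0],[0,0,0],[0,0,0],[0,0,0],[0,0,0],[0,0,0],[0,0,0],[0,0,0],[0,0,0],[0,0,0]],"hand":[1,1,1,1,1,1,1,1,1,1]}'
python3 - <<'E'
from workcell import robot
import numpy as np
from h import *
s=None
for i in range(3):
    s=robot.capture("side")["img"].astype(int)
    w=s[:, :];g=(w[...,1]-np.maximum(w[...,0],w[...,2]))>15;g[:, :230]=0;g[:,330:]=0;ys,xs=np.nonzero(g);print("green",g.sum(),xs.mean(),ys.mean(),ys.min(),ys.max())
print("line cols 304-309",s[188:202,304:310].sum(2)//3)
w=s[190:203,302:324];r=(w[...,0]-w[...,1])>12;ys,xs=np.nonzero(r);print("marker",xs.mean()+302,ys.mean()+190,ys.max()+190)
w=C["side"]["img"].astype(int)[190:203,302:324];r=(w[...,0]-w[...,1])>12;ys,xs=np.nonzero(r);print("marker0",xs.mean()+302,ys.mean()+190,ys.max()+190)
e=robot.read_state();print((e["ee_pos"][:2]-[525.6,97.3])@[-.1478,-.989],e["grip_force"],e["contact_force"])
for k in(80.5,84):
    Q=W((540.5,211.5,np.radians(-8.5)),(0,-198-k,76));print("basket c pred",proj("side",Q+[0,0,25]))
E
```

```text
t: 29.02
ee_pos: [512.3, 14.3, 179.8]
eef_rot: [-3.14, 0.0, 1.422]
contact_force: [-5.1, 4.3, 7.8]
gripper_width: 18.3
grip_force: 30.0
green 943 276.40933191940616 246.4337221633086 228 262
green 951 276.32597266035754 246.2260778128286 227 262
green 935 276.44491978609625 246.26631016042782 227 262
line cols 304-309 [[142 142 141 139 140 140]
 [141 144 142 139 119 106]
 [140 141 142 141 127 120]
 [140 142 141 142 140 138]
 [133 138 140 137 136 134]
 [ 91  97  95  94  95  99]
 [ 64  49  40  47  47  55]
 [ 87  77  70  75  82  74]
 [ 96  83  78  76  81  74]
 [104  74  61  60  60  57]
 [116  91  83  82  83  82]
 [133 126 126 124 122 123]
 [140 141 141 142 142 139]
 [142 143 141 141 144 141]]
marker 311.6276595744681 195.7340425531915 199
marker0 311.9894736842105 195.69473684210527 199
84.01993254419347 30.002404153347015 [-6.22787356  4.51824321  7.49075212]
basket c pred [276.36825497 243.302581  ]
basket c pred [276.30893836 244.47415761]
```

The pointer line is now level with the marker line, the basket is still, the marker hasn't moved and the grip is 30 N. Handing in.

```bash
python3 -c "
from workcell import robot
print(robot.close_job())"
```

```text
the job is handed in; nothing more can be done
None
```

I handed the job in at about 29 s, but the hand-in returned no verdict. By my last measurements the basket hangs on the hook, the lock button is fully in, and the gripper holds the boom by the post 84 mm out, with the pointer within about 1 mm of the marker line.

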